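# Balance the centrifuge rotor

## Robot

A 7-joint arm with a two-finger parallel gripper is mounted at the origin on the work surface. World frame = base frame: x ahead of the robot, y to its left, z up, the work surface at z = 0. Lengths are in mm, angles in rad, forces in N, time in s.
With the tool pointing down it reaches from about 400 to 850 mm from the base axis. Payload 10.4 kg.
Tool frame: the origin (TCP) lies midway between the tips of the shut fingers; the grasp point (between the pads) lies 19 mm behind it (bot.hold_point_z is the distance from the TCP to the grasp point, in mm); z points along the fingers, y is the line along which they close (so a half turn about z gives the same grasp; the last joint's range is limited). The gripper opens to 85 mm and grips with 20 to 120 N. Pads are 22 mm wide; open, the fingers measure 114 mm over their backs; the gripper's body (76 mm by 85 mm) begins 54 mm behind the grasp point. The pads swing forward as they close: fully open they stand 13 mm farther back than shut.
Start: joints at [1.196, 0.332, -0.065, 1.46, 0.022, 1.35, -0.088], TCP at [215.39, -586.735, 231.338] pointing down, gripper open.
Joint ranges: [-2.6, 2.6], [-0.5, 2.12], [-1.47, 1.34], [0.16, 2.42], [-1.27, 4.41], [0.06, 2.06], [-2.6, 2.6]. Speed limits (rad/s): [2.22, 2.22, 2.79, 2.79, 3.14, 3.14, 3.14].

## Interface

Orientations are given as [roll, pitch, yaw] about the fixed x, y, z axes, in that order (R = Rz(yaw) Ry(pitch) Rx(roll)).
In Python, from plant import bot gives the robot as it stands. The module is installed in compiled form; this text tells all that it offers.
- The arm moves only by the tool carry_out, never from a script. Its argument "steps" is a list of rows, each a list of 6 numbers: the shift along the tool's x, y, z each as a share of 50 cm, from -1 to 1, then the turn, a rotation vector about the tool's x, y, z each as a share of 180 degrees, from -1 to 1. A call has 1 to 8 rows; each row is the pose to reach, as a shift and turn from the pose commanded when the call began, along the tool's axes at that moment, turning the shorter way round; what a row does not reach only later rows make up. A row lasts 1/10 s, in which the tool goes at most 50 mm and 8.59 degrees, less where a joint would pass 70% of its speed; a pose out of reach is approached as far as the arm can. A call with a number of a shift or a turn outside -1 to 1 is refused whole. A call with a gripper value outside its range is refused whole. "fingers" is the opening, from 0 (shut) to 1 (fully open), set as the call begins (left out, the last holds). The fingers move at their own pace and stop on an object; "force" is the grip in N (left out, the last holds). Time passes only in rows, so rows that repeat a pose let the fingers close. It gives the time, the measured TCP pose, the force, the opening and the grip force at its end, in the units of the state.
- bot.observe(): the state, without advancing time (a new reading comes with each control period).
- bot.snapshot(name): name is "scene" or "top" or "wrist"; returns a dict with "img" (420x560x3 uint8, blue, green, red), "mtx" (3x3 intrinsics, pixels), "world_to_cam" (4x4, takes a point from world to camera coordinates). Camera axes: x right, y up, looking along -z (the intrinsics and any distortion apply to the point x, -y, -z); pixel columns grow to the right and rows downward; lengths in mm; the calibration is good to about 2 mm. The wrist camera is an equidistant fisheye: a pixel r from the principal point sees the ray r / f radians off the axis. A picture is of the moment at which its call begins. There is no depth.
- bot.finish_job(): hands the job in; it is judged then, once.
The state is a dict: "time": time; "q": joint angles; "joint_vel": joint speeds; "joint_torque": joint torques, N m; "tool_pos": TCP position; "tcp_rot": TCP orientation; "ft_force": force on the tool from outside, world axes, zero at the start; "wrist_torque": the same for the moment, N m; "grip_width": finger opening in mm; "grasp_force": force on a finger pad.
Only numpy, scipy, OpenCV 4.12 (cv2) and the standard library are available. Lean on these libraries where they do the work, as an engineer would, in place of code of your own. Each camera call takes 0.05 s, during which the arm holds its last target. There are 200 camera calls.

## Task

One bucket of the metal four-bucket centrifuge rotor already holds a sample bottle with either a red or a blue cap. Balance the rotor: take the bottle with the same cap colour from the bench and stand it upright on the floor of the bucket straight across the rotor from the sample. Leave the sample and the bottles of the other colour where they are.

Things in the scene. Friction and masses are not known exactly. Their poses are not given: they have to be found in the camera images.
- rotor: Rotor fixed on the bench at any yaw: steel hub 60 mm tall and four round open metal buckets, centres 85 mm from the hub axis on its +x, +y, -x, -y axes; inside diameter 66, outside 74, rim 68 and inner floor 8 mm above the bench. Origin on the hub axis at bench height, z up. The loaded bucket is always the one on +x; the one straight across is at x = -85 mm, y = 0.
- red_sample_center (a point): Red-capped sample bottle: upright white bottle, 40 mm diameter, 110 mm tall, red cap (40 mm diameter, top 27 mm) and red band, 0.16 to 0.24 kg. Origin at its centre, 55 mm above its underside, z up. Either in the rotor's loaded bucket (85 mm from the hub axis: red is to be balanced), or in a square grey tray over 200 mm away: then a like blue-capped sample is in the loaded bucket and blue is to be balanced.
- red_balance_center (a point): Red-capped balance bottle, standing free on the bench: upright white bottle, 40 mm diameter, 110 mm tall, red cap (40 mm diameter, top 27 mm) and red band, 0.16 to 0.24 kg. Origin at its centre, 55 mm above its underside, z up. 
- blue_balance_center (a point): Blue-capped balance bottle, standing free on the bench: upright white bottle, 40 mm diameter, 110 mm tall, blue cap (40 mm diameter, top 27 mm) and blue band, 0.16 to 0.24 kg. Origin at its centre, 55 mm above its underside, z up. 

How it is judged (in metres and radians):
At the end, for the whole second after the job is handed in: The balance bottle of the sample's cap colour stands in the bucket straight across: within 18 mm of its centre along each rotor axis, on its floor (8 mm), upright within 10 degrees. Rotor carries both bottles (over 2.8 N). Red sample and other balance bottle within 30 mm of their starts (((horizontal distance between red_sample_center and rotor below 0.13 m and x of red_balance_center in the frame of rotor between -0.103 and -0.067 m and y of red_balance_center in the frame of rotor between -0.018 and 0.018 m and z of red_balance_center in the frame of rotor between 0.055 and 0.071 m and angle between red_balance_center's own z axis and vertical below 0.175 rad and distance of blue_balance_center from where it was at the start of the episode below 0.03 m) or (not (horizontal distance between red_sample_center and rotor below 0.13 m) and x of blue_balance_center in the frame of rotor between -0.103 and -0.067 m and y of blue_balance_center in the frame of rotor between -0.018 and 0.018 m and z of blue_balance_center in the frame of rotor between 0.055 and 0.071 m and angle between blue_balance_center's own z axis and vertical below 0.175 rad and distance of red_balance_center from where it was at the start of the episode below 0.03 m)) and distance of red_sample_center from where it was at the start of the episode below 0.03 m and contact force between rotor and anything else above 2.8 N); the robot touches nothing.
It fails at once if The red-capped sample bottle is moved by more than 30 mm (distance of red_sample_center from where it was at the start of the episode above 0.03 m).
It fails at once if The balance bottle of the wrong colour is moved by more than 30 mm ((horizontal distance between red_sample_center and rotor below 0.13 m and distance of blue_balance_center from where it was at the start of the episode above 0.03 m) or (not (horizontal distance between red_sample_center and rotor below 0.13 m) and distance of red_balance_center from where it was at the start of the episode above 0.03 m)).
It also fails if it takes over 35 s, if anything falls off the work surface, if the arm or the gripper's body presses on something with over 40 N, if the wrist force passes 120 N, or if a joint passes its speed limit or range.

## Working session

There is one attempt and no reset: what is moved stays moved. The work goes in short steps, Python scripts to look and compute and a tool call to move; the robot and the scene stay as the last step left them, time stands still between calls to the robot, and variables do not carry over. Pictures are saved under pics/ and viewed, at most 10 in all, crops included, and the job is handed in when it is done.

Besides the shell and the picture viewer there is one more tool, called after "Call:" as a command line: name --pt "numbers of a row" for each row, then --argument value for the rest. carry_out: Moves the arm, as the interface text tells. Shift numbers are shares of 50 cm and turn numbers shares of 180 degrees, none past 1 either way. Its arguments: {"type":"object","properties":{"steps":{"type":"array","items":{"type":"array","items":{"type":"number","minimum":-1,"maximum":1}}},"fingers":{"type":"number"},"force":{"type":"number"}},"required":["steps"]}

```bash
mkdir -p pics; python3 - <<'E'
from plant import bot
import cv2,pickle
d={}
for n in("scene","top"):
    s=bot.snapshot(n); d[n]=s; cv2.imwrite(f"pics/{n}0.png",s["img"]); print(n,s["mtx"].round(1).tolist(),s["world_to_cam"].round(3).tolist())
pickle.dump(d,open("d0.pkl","wb"))
o=bot.observe();print(o["time"],o["tool_pos"],o["tcp_rot"],o["grip_width"],bot.hold_point_z)
E
```

```text
scene [[474.1, 0.0, 276.0], [0.0, 474.1, 207.5], [0.0, 0.0, 1.0]] [[-0.352, 0.936, -0.008, 277.834], [-0.796, -0.295, 0.528, 397.856], [0.492, 0.192, 0.849, -1243.135], [0.0, 0.0, 0.0, 1.0]]
top [[381.8, 0.0, 276.5], [0.0, 381.8, 203.8], [0.0, 0.0, 1.0]] [[-0.005, -1.0, -0.025, -54.237], [0.998, -0.007, 0.064, -609.639], [-0.064, -0.024, 0.998, -857.913], [0.0, 0.0, 0.0, 1.0]]
0.1 [ 215.20771518 -586.40461253  230.58630193] [-3.14026751e+00  8.36099945e-05  3.51796613e-01] 85.49933741903864 18.700000000000003
```

View pics/top0.png

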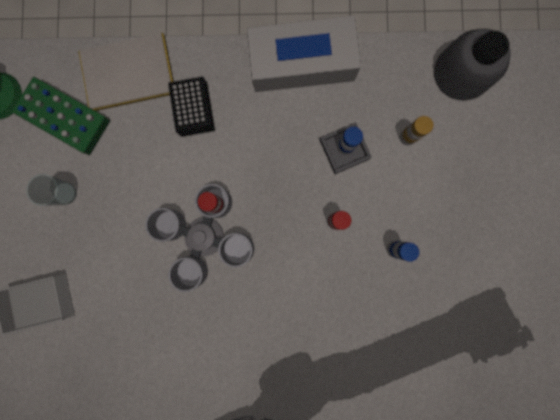

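View pics/scene0.png

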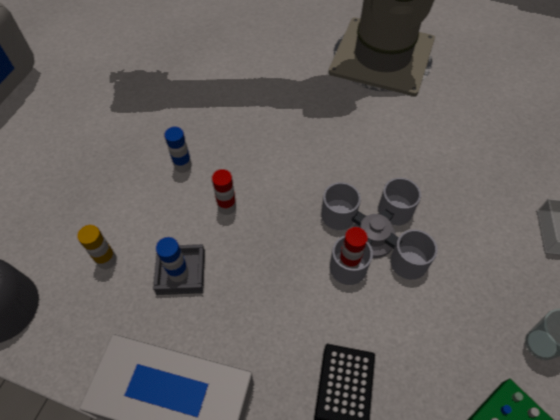

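The top view shows the red sample in the bucket at about (213,201) and the hub at (203,237). The bucket straight across is at about (188,272), and the red balance bottle is at (341,220). A blue bottle stands in the tray at (350,138), so red is the colour to balance. Next I'll measure the caps and bucket rims.

```bash
cat > h.py <<'E'
import numpy as np,cv2
def ray(s,uv):
    W=s["world_to_cam"];R=W[:3,:3];c=-R.T@W[:3,3]
    p=np.linalg.inv(s["mtx"])@[*uv,1]
    return c,R.T@(p*[1,-1,-1])
def onplane(s,uv,z):
    c,d=ray(s,uv);return (c+d*(z-c[2])/d[2])
def proj(s,P):
    W=s["world_to_cam"];q=(W[:3,:3]@P+W[:3,3])*[1,-1,-1];q=s["mtx"]@q;return q[:2]/q[2]
def redmask(im):
    b,g,r=[im[...,i].astype(int) for i in range(3)]
    return ((r>60)&(r>2.2*g)&(r>2.2*b)).astype(np.uint8)
def bluemask(im):
    b,g,r=[im[...,i].astype(int) for i in range(3)]
    return ((b>60)&(b>1.8*g)&(b>2.2*r)).astype(np.uint8)
def blobs(m,mn=30):
    n,l,st,c=cv2.connectedComponentsWithStats(m)
    return [(c[i].round(1),st[i].tolist()) for i in range(1,n) if st[i][4]>mn]
# rectify plane z onto a metric grid (s px/mm), x up->rows decreasing, y left
def ortho(s,z,x0,x1,y0,y1,k=2):
    w=[(x1,y1),(x1,y0),(x0,y0),(x0,y1)]
    src=np.float32([proj(s,np.array([*p,z])) for p in w])
    W,H=int((y1-y0)*k),int((x1-x0)*k)
    M=cv2.getPerspectiveTransform(src,np.float32([(0,0),(W,0),(W,H),(0,H)]))
    return cv2.warpPerspective(s["img"],M,(W,H),flags=cv2.INTER_CUBIC)
E
python3 - <<'E'
import pickle;from h import *
d=pickle.load(open("d0.pkl","rb"))
for n in d:
    for nm,f in(("red",redmask),("blue",bluemask)):
        for c,st in blobs(f(d[n]["img"])): print(n,nm,c,st,onplane(d[n],c,100).round(0))
    print(n,"hub",onplane(d[n],{"top":(203,237),"scene":(377,226)}[n],60).round(0))
h=onplane(d["top"],(203,237),60)
x0,x1,y0,y1=[h[0]-140,h[0]+140,h[1]-140,h[1]+140];print(x0,x1,y0,y1)
ims=[]
for n in d:
    o=ortho(d[n],68,x0,x1,y0,y1,1.4);o=cv2.convertScaleAbs(o,alpha=1.8)
    g=cv2.cvtColor(o,cv2.COLOR_BGR2GRAY)
    C=cv2.HoughCircles(cv2.GaussianBlur(g,(3,3),0),cv2.HOUGH_GRADIENT,1,60,param1=80,param2=12,minRadius=43,maxRadius=55)
    if C is not None:
        for c in C[0][:8]:
            print(n,"world",round(x1-c[1]/1.4,1),round(y1-c[0]/1.4,1),"r",round(c[2]/1.4,1)); cv2.circle(o,(int(c[0]),int(c[1])),int(c[2]),(0,255,0),1)
    ims.append(o)
cv2.imwrite("pics/ortho.png",np.hstack(ims))
E
```

```text
scene red [221.5 177.6] [212, 170, 20, 16, 264] [ 566. -196.  100.]
scene red [355.8 236.7] [345, 227, 23, 20, 364] [601.  82. 100.]
scene blue [173.5 134. ] [165, 127, 18, 15, 204] [ 499. -334.  100.]
scene blue [166.8 247.1] [157, 238, 22, 19, 331] [ 737. -225.  100.]
scene blue [166.5 389.9] [126, 365, 81, 51, 2455] [ 952. -114.  100.]
scene blue [506.3 408.9] [503, 406, 8, 7, 45] [801. 365. 100.]
scene hub [542. 113.  60.]
top red [207.2 201.3] [198, 192, 20, 19, 280] [610.  85. 100.]
top red [340.7 219.9] [332, 212, 19, 17, 257] [ 570. -193.  100.]
top blue [303.6  46.7] [277, 35, 53, 24, 668] [ 940. -119.  100.]
top hub [535. 102.  60.]
394.97336352183993 674.9733635218399 -37.71647662137187 242.28352337862813
scene world 614.6 188.4 r 33.3
scene world 507.5 31.2 r 32.5
scene world 564.6 191.2 r 35.6
scene world 613.9 83.4 r 38.1
scene world 456.8 138.4 r 34.9
scene world 552.5 110.5 r 33.1
scene world 561.0 44.8 r 36.4
scene world 511.8 142.6 r 34.1
top world 508.2 29.1 r 34.0
top world 455.3 139.8 r 32.0
top world 563.9 189.1 r 34.1
top world 613.2 80.5 r 34.1
top world 540.3 110.5 r 34.1
```

View pics/ortho.png

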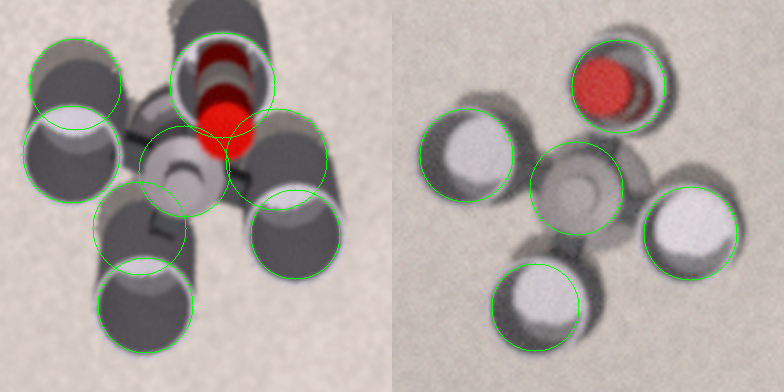

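Both views agree on the rims (ortho scene and top): (508,30), (456,139), (564,190) and (613.5,81). That puts the hub at (535,110) with radius about 84 mm, which matches the 85 given. The target bucket is at (455,139). Now I'll triangulate the red balance bottle and work out the shift.

```bash
cat >> h.py <<'E'
from scipy.spatial.transform import Rotation as Ro
def shift(o,goal,pos=None):
    R=Ro.from_euler("xyz",o["tcp_rot"]).as_matrix()
    return (R.T@(np.array(goal)-(o["tool_pos"] if pos is None else np.array(pos)))/500).round(4)
E
python3 - <<'E'
import pickle;from h import *;from plant import bot
d=pickle.load(open("d0.pkl","rb"))
def tri(a,b):
    (c1,v1),(c2,v2)=ray(d["top"],a),ray(d["scene"],b)
    A=np.stack([v1,-v2],1);t=np.linalg.lstsq(A,c2-c1,rcond=None)[0]
    p,q=c1+v1*t[0],c2+v2*t[1];return ((p+q)/2).round(1),np.linalg.norm(p-q).round(1)
print("bal",tri((340.7,219.9),(221.5,177.6)),"sample",tri((207.2,201.3),(355.8,236.7)))
o=bot.observe();print(shift(o,(568,-195,170),(215.39,-586.735,231.338)))
E
```

```text
bal (array([ 570. , -192.4,  107.2]), np.float64(1.7)) sample (array([609.2,  82.3, 114.4]), np.float64(0.1))
[ 0.932  -0.4923  0.1233]
```

Call:
carry_out --pt "0.93 -0.49 0.06 0 0 0" --pt "0.93 -0.49 0.06 0 0 0" --pt "0.93 -0.49 0.06 0 0 0" --pt "0.93 -0.49 0.06 0 0 0" --pt "0.93 -0.49 0.06 0 0 0" --pt "0.93 -0.49 0.06 0 0 0" --pt "0.93 -0.49 0.06 0 0 0" --pt "0.93 -0.49 0.06 0 0 0" --fingers 1 --force 40

```text
time: 0.9
tool_pos: [483.8, -288.5, 208.3]
tcp_rot: [-3.142, 0.0, 0.352]
ft_force: [0.2, -1.4, 0.3]
grip_width: 85.4
grasp_force: 0.0
```

Call:
carry_out --pt "0.1 -0.05 0 0 0 0" --pt "0.15 -0.08 0 0 0 0" --pt "0.15 -0.08 0 0 0 0" --pt "0.15 -0.08 0 0 0 0" --pt "0.15 -0.08 0 0 0 0"

```text
time: 1.4
tool_pos: [538.6, -228.2, 208.2]
tcp_rot: [3.141, 0.001, 0.35]
ft_force: [-0.4, 0.0, 0.3]
grip_width: 85.4
grasp_force: 0.0
```

```bash
python3 - <<'E'
from h import *;from plant import bot
o=bot.observe();print(o["tool_pos"],shift(o,(568,-194,200)))
s=bot.snapshot("wrist");cv2.imwrite("pics/w1.png",cv2.convertScaleAbs(s["img"],alpha=1.6));print(s["mtx"].round(1).tolist())
W=s["world_to_cam"];print((-W[:3,:3].T@W[:3,3]).round(1))
def rayf(s,uv):
    W=s["world_to_cam"];R=W[:3,:3];c=-R.T@W[:3,3];K=s["mtx"]
    v=np.array([uv[0]-K[0,2],uv[1]-K[1,2]]);r=np.hypot(*v);th=r/K[0,0];v=v/r*np.sin(th)
    return c,R.T@np.array([v[0],-v[1],-np.cos(th)])
for z in(110,):
  for nm,f in(("red",redmask),("blue",bluemask)):
    for c,st in blobs(f(s["img"]),40):
        C,v=rayf(s,c);print(nm,c,st,(C+v*(z-C[2])/v[2]).round(1))
E
```

```text
[ 538.64200297 -228.23078107  208.2109105 ] [ 0.0786 -0.0442  0.0163]
[[325.2, 0.0, 282.7], [0.0, 325.2, 209.6], [0.0, 0.0, 1.0]]
[ 605.2 -204.   350.7]
red [13.1 39.2] [0, 19, 31, 41, 1024] [610.7  71.6 110. ]
red [49.9 34. ] [43, 28, 13, 15, 78] [621.1  20.7 110. ]
red [42.7 56. ] [30, 44, 22, 20, 83] [600.4  21.4 110. ]
red [270.8 133.2] [257, 128, 24, 18, 45] [ 591.8 -199.5  110. ]
red [254.2 156.3] [229, 130, 52, 53, 2136] [ 571.4 -193.7  110. ]
blue [346.3  10.9] [335, 4, 24, 13, 156] [ 700.7 -219.5  110. ]
blue [367.5 284. ] [357, 265, 21, 38, 506] [ 502.3 -319.3  110. ]
```

View pics/w1.png

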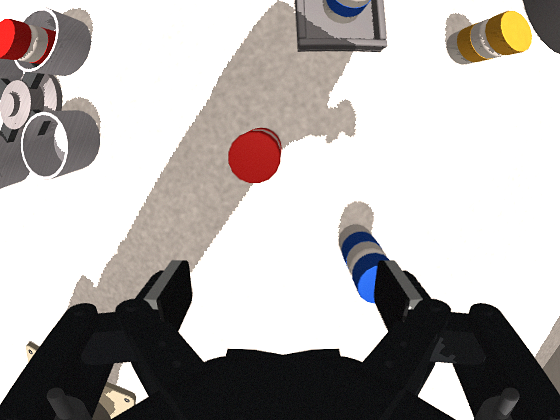

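The wrist view shows the red cap at (254,156), 52 px wide or about 39 mm, so the bottle is at (571,-193.5). This matches the earlier fix. The blue balance bottle at (368,284) is clear of the path. I'll move over the red bottle, descend and grip.

Call:
carry_out --pt "0.084 -0.043 0 0 0 0" --pt "0.084 -0.043 0 0 0 0" --pt "0.084 -0.043 0.06 0 0 0" --pt "0.084 -0.043 0.12 0 0 0" --pt "0.084 -0.043 0.18 0 0 0" --pt "0.084 -0.043 0.24 0 0 0" --pt "0.084 -0.043 0.278 0 0 0" --pt "0.084 -0.043 0.278 0 0 0"

```text
time: 2.25
tool_pos: [569.1, -192.9, 66.7]
tcp_rot: [-3.139, 0.004, 0.35]
ft_force: [0.4, 0.1, -0.4]
grip_width: 85.5
grasp_force: 0.0
```

Call:
carry_out --pt "0 0 0 0 0 0" --pt "0 0 0 0 0 0" --pt "0 0 0 0 0 0" --pt "0 0 0 0 0 0" --pt "0 0 0 0 0 0" --pt "0 0 0 0 0 0" --pt "0 0 0 0 0 0" --pt "0 0 0 0 0 0" --fingers 0.3 --force 40

```text
time: 3.05
tool_pos: [572.4, -192.6, 71.0]
tcp_rot: [3.14, -0.002, 0.352]
ft_force: [-0.6, 0.0, 6.0]
grip_width: 38.9
grasp_force: 40.3
```

Call:
carry_out --pt "0 0 -0.03 0 0 0" --pt "0 0 -0.08 0 0 0" --pt "0 0 -0.14 0 0 0" --pt "0 0 -0.2 0 0 0" --pt "0 0 -0.22 0 0 0" --pt "0 0 -0.22 0 0 0" --pt "0 0 -0.22 0 0 0"

```text
time: 3.75
tool_pos: [570.9, -192.1, 178.4]
tcp_rot: [-3.141, 0.001, 0.352]
ft_force: [0.2, -0.2, -2.4]
grip_width: 38.9
grasp_force: 40.8
```

```bash
python3 - <<'E'
from h import *;from plant import bot
o=bot.observe();print(o["tool_pos"],o["grip_width"],o["ft_force"],shift(o,(455.3,138.7,180)))
s=bot.snapshot("scene");cv2.imwrite("pics/s2.png",cv2.convertScaleAbs(s["img"],alpha=1.4))
E
```

```text
[ 570.89274176 -192.07757419  178.36793666] 38.91372048981221 [ 0.21511896 -0.21048915 -2.41873653] [ 0.0109 -0.7007 -0.0027]
```

View pics/s2.png

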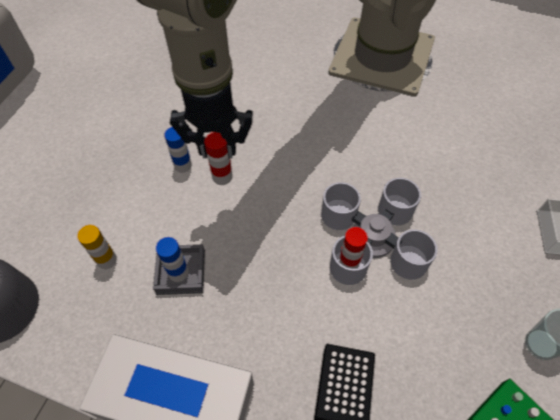

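The red bottle is held upright at (217,158), and blue is undisturbed at (177,146). I'll carry it to the target bucket.

Call:
carry_out --pt "0 -0.04 0 0 0 0" --pt "0 -0.1 0 0 0 0" --pt "0 -0.17 0 0 0 0" --pt "0.002 -0.24 0 0 0 0" --pt "0.004 -0.31 0 0 0 0" --pt "0.006 -0.38 0 0 0 0" --pt "0.008 -0.44 0 0 0 0" --pt "0.01 -0.5 0 0 0 0"

```text
time: 4.6
tool_pos: [488.7, 45.3, 178.1]
tcp_rot: [-3.141, 0.002, 0.352]
ft_force: [0.4, 0.4, -3.2]
grip_width: 38.8
grasp_force: 40.8
```

Call:
carry_out --pt "0 -0.06 0 0 0 0" --pt "0 -0.12 0 0 0 0" --pt "0 -0.17 0 0 0 0" --pt "0 -0.19 0 0 0 0" --pt "0 -0.2 0 0 0 0" --pt "0 -0.2 0 0 0 0" --pt "0 -0.2 0 0 0 0"

```text
time: 5.3
tool_pos: [455.9, 136.9, 179.1]
tcp_rot: [3.141, 0.001, 0.35]
ft_force: [0.1, 0.1, -2.6]
grip_width: 39.0
grasp_force: 40.8
```

```bash
python3 - <<'E'
from h import *;from plant import bot
o=bot.observe();print(o["time"],o["tool_pos"],o["tcp_rot"],o["grip_width"],o["ft_force"],shift(o,(455.3,138.7,79)))
a=bot.snapshot("scene")["img"];b=bot.snapshot("top")["img"]
cv2.imwrite("pics/s3.png",cv2.convertScaleAbs(np.hstack([cv2.resize(a[100:320,250:470],(400,400)),cv2.resize(b[150:350,100:300],(400,400))]),alpha=1.5))
E
```

```text
5.3 [455.92902314 136.86342466 179.1185877 ] [3.14138194e+00 6.67783563e-04 3.50282927e-01] 39.00483657985305 [ 0.06763761  0.0802431  -2.64579607] [ 2.000e-04 -3.900e-03  2.002e-01]
```

View pics/s3.png

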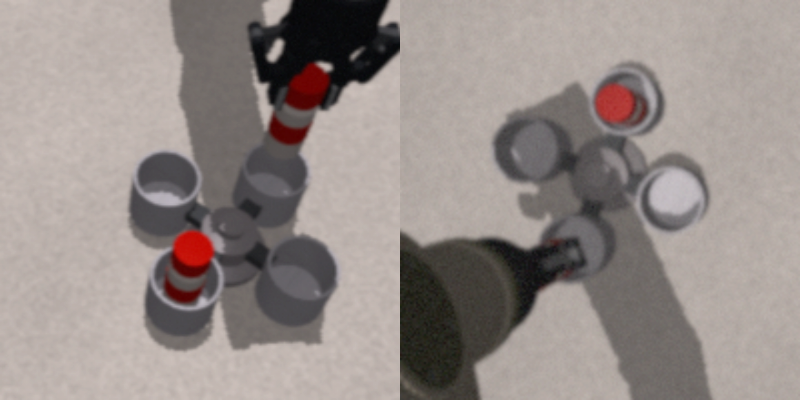

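The bottle hangs over the target bucket, at (270,170) in the left crop and (575,250) in the right. I'll lower it.

Call:
carry_out --pt "0 -0.003 0.03 0 0 0" --pt "0 -0.003 0.07 0 0 0" --pt "0 -0.003 0.11 0 0 0" --pt "0 -0.003 0.15 0 0 0" --pt "0 -0.003 0.18 0 0 0" --pt "0 -0.003 0.196 0 0 0" --pt "0 -0.003 0.196 0 0 0" --pt "0 -0.003 0.196 0 0 0"

```text
time: 6.2
tool_pos: [455.6, 139.4, 82.1]
tcp_rot: [3.142, -0.001, 0.351]
ft_force: [0.6, 0.7, -1.4]
grip_width: 39.0
grasp_force: 40.8
```

Call:
carry_out --pt "0 0 0.003 0 0 0" --pt "0 0 0.006 0 0 0" --pt "0 0 0.007 0 0 0" --pt "0 0 0.007 0 0 0"

```text
time: 6.6
tool_pos: [455.8, 139.6, 78.9]
tcp_rot: [3.141, -0.001, 0.352]
ft_force: [-1.0, -0.8, 4.8]
grip_width: 39.2
grasp_force: 41.5
```

The force changed from -2 to about +5 N at TCP z 79, so the bottle is on the floor. I'll release and retreat straight up.

Call:
carry_out --pt "0 0 0 0 0 0" --pt "0 0 0 0 0 0" --pt "0 0 0 0 0 0" --pt "0 0 0 0 0 0" --pt "0 0 0 0 0 0" --pt "0 0 0 0 0 0" --pt "0 0 0 0 0 0" --pt "0 0 0 0 0 0" --fingers 1

```text
time: 7.4
tool_pos: [455.1, 139.5, 78.0]
tcp_rot: [3.142, 0.0, 0.352]
ft_force: [0.2, -0.7, -0.5]
grip_width: 85.4
grasp_force: 0.0
```

Call:
carry_out --pt "0 0 -0.04 0 0 0" --pt "0 0 -0.1 0 0 0" --pt "0 0 -0.17 0 0 0" --pt "0 0 -0.25 0 0 0" --pt "0 0 -0.3 0 0 0" --pt "0 0 -0.3 0 0 0" --pt "0 0 -0.3 0 0 0"

```text
time: 8.1
tool_pos: [455.2, 139.5, 228.0]
tcp_rot: [3.141, -0.001, 0.352]
ft_force: [0.3, 0.6, 0.3]
grip_width: 85.4
grasp_force: 0.0
```

```bash
python3 - <<'E'
from h import *;from plant import bot
o=bot.observe();print(o["time"],o["tool_pos"],o["grip_width"],o["ft_force"])
s=bot.snapshot("scene");a=s["img"];w=bot.snapshot("wrist")["img"]
for c,st in blobs(redmask(a)): print(c,st,onplane(s,c,112).round(0))
for c,st in blobs(bluemask(a)): print("b",c)
cv2.imwrite("pics/s4.png",np.hstack([cv2.convertScaleAbs(cv2.resize(a[100:320,250:470],(400,400)),alpha=1.5),cv2.resize(w,(400,300))[:, :].repeat(1,0) if 0 else cv2.resize(w,(400,400))]))
E
```

```text
8.1 [455.20034383 139.46096758 227.99001996] 85.36343107132683 [0.32055548 0.56979351 0.33039849]
[406.7 177.5] [397, 170, 20, 16, 251] [451. 139. 112.]
[355.9 236.7] [345, 227, 23, 21, 371] [608.  82. 112.]
b [173.5 134. ]
b [166.9 247.1]
b [166.5 390. ]
b [506.3 409. ]
```

View pics/s4.png

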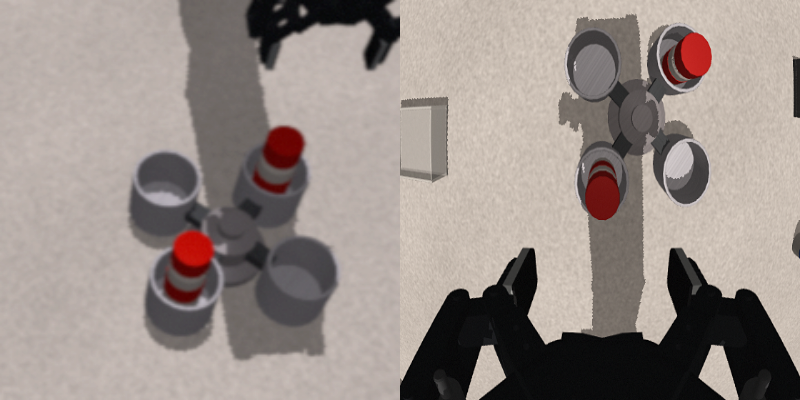

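The red balance bottle stands upright in the bucket straight across, at (280,160) in the left crop and (602,190) in the wrist view. Its cap measures (451,139), close to the target (455,139). The sample and the blue bottles have not moved, and the gripper is clear.

```bash
python3 -c "
from plant import bot
print(bot.finish_job())"
```

```text
the job is handed in; nothing more can be done
None
```

The red balance bottle now stands upright in the bucket straight across from the red sample, the other bottles have not moved, and the job is handed in; no verdict was returned.

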